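# Release the gel viewer's hidden lid catch and open the lid

## Task

Open the gel viewer's lid: reach under its raised front edge, find by touch which of the three tabs is the sprung safety catch, hold that one aside (to the left, as you face that edge) and lift the edge just past it. Let the catch spring back and rest the lid ajar on top of it, with your hand right away from the viewer, then take the lid by the bar handle on top and swing it all the way back until it stays open by itself. Never let the lid slam, and do not disturb the other things on the bench.

Things in the scene. Friction and masses are not known exactly. Their poses are not given: they have to be found in the camera images.
- viewer: White gel viewer, fixed to the bench; all mm below are in its frame. Origin on the bench; +x to the rear, +y to the left as one faces its front, z up; the front is turned to the robot's right. Body x -50 to 65, y -120 to 120, z 0 to 94. Shut lid: x -90 to 70, y -125 to 125, z 95 to 109. Its opaque front part, the visor, overhangs the body's front by 40, its underside 95 above the bench. An amber window lies behind it.
- tab_mid (a point): Middle of the three places under the visor, at (-80, 0, 64) of the viewer's frame. At each of the three places hangs a like dark steel tab, x -87 to -73, z 42 to 85, 8 mm thick in y (+-4 about the place); a pair of rivets in the visor's top marks each. One tab, in any of the three places, is the sprung catch; the other two are rigid.
- tab_left (a point): Left place, at (-80, 70, 64) of the viewer's frame. The catch, wherever it is, slides only towards +y: it starts to give at about 2.5 N, needs about 7 N at its end stop after 17 mm. It lets the lid go once pushed 11 mm (aim for 12 to 15), and springs back when let go. A rigid tab does not give at all.
- tab_right (a point): Right place, at (-80, -70, 64) of the viewer's frame. Rails, cover plates and keepers (steel hooks on the lid that the catch's nose holds down) fill the space behind x = -68 at each place: a fingertip that goes no farther than x = -70 is clear of them.
- lid_edge (a point): Middle of the lower front edge of the visor, the edge that is lifted; at (-90, 0, 95) of the viewer's frame when shut, 155 mm ahead of the hinge line and 10 mm above it; moves with the lid.
- lid_hinge (a point): Middle of the lid's hinge line, which runs along the viewer's y; at (65, 0, 85) of the viewer's frame.
- lid (a joint): Lid angle, rad: 0 shut, grows as the front edge rises, 1.25 fully open at its stop. Held by the catch it lifts to about 0.015 only. It clears the catch at about 0.12 (lift to about 0.17) and, let down, rests on the sprung-back catch at about 0.118. 1 to 4 N at the front edge lift it. A weak stay spring keeps it open above about 1.1; lower down it falls back by its weight.
- bar: The lid's handle: round aluminium bar 12 mm thick, 94 mm long along the viewer's y, between two posts, its axis 34 mm above the visor's top. Origin at the bar's middle: (-52, 0, 143) of the viewer's frame with the lid shut, i.e. 117 mm ahead of and 58 mm above the hinge line, 38 mm behind the visor's edge. The bar is a sleeve that spins freely on its rod.
- bottle: Bystander, loose: small amber bottle with black cap, 60 mm across, 130 mm tall; beside the viewer's right end. Origin at its underside.
- tip_box: Bystander, loose: grey box with clear lid, 120 x 85 x 65 mm; behind the viewer. Origin at its underside.
- dishes: Bystander, loose: pile of flat round dishes, 90 mm across, 60 mm high; beside the viewer's left end. Origin at its underside.
- marker: Bystander, loose: white pen with black cap, 130 mm long, 12 mm thick, lying on the bench in front of the viewer. Origin at its underside.
- tube_rack: Bystander, loose: white rack with small tubes, 90 x 200 x 66 mm. Origin at its underside.
- towel_roll: Bystander, loose: standing paper roll, 110 mm across, 200 mm tall. Origin at its underside.
- beaker: Bystander, loose: glass beaker, 80 mm across, 100 mm tall. Origin at its underside.
- carton: Bystander, loose: cardboard box, 100 x 190 x 80 mm. Origin at its underside.

How it is judged:
On the way, in this order (a step that is already met when the one before it is completed fails the run):
1. the lid's front edge is lifted past the catch (value of joint lid between 0.126 and 0.35 rad), for 0.1 s.
2. the lid rests ajar on top of the catch, at rest, with the robot touching neither lid nor viewer (value of joint lid between 0.1 and 0.13 rad and velocity of joint lid between -0.05 and 0.05 rad/s and contact force between each of the arm, the fingers and viewer below 0.1 N), for 0.3 s.
3. the lid is swung up by its bar handle (value of joint lid above 0.4 rad and contact force between the fingers and bar above 0.5 N), for 0.1 s.
At the end, for the whole second after the job is handed in: The lid is fully open (angle above 1.12 rad), at rest, and stays there with the robot clear (value of joint lid above 1.12 rad and velocity of joint lid between -0.05 and 0.05 rad/s); the robot touches nothing.
It fails at once if the lid slammed or was flung (faster than 2.5 rad/s) (velocity of joint lid below -2.5 rad/s or velocity of joint lid above 2.5 rad/s).
It fails at once if a bystander was shifted by more than 30 mm (distance of any of bottle, tip_box, dishes, marker, tube_rack, towel_roll, beaker, carton from where it was at the start of the episode above 0.03 m).
It also fails if it takes over 64 s, if anything falls off the work surface, if the arm or the gripper's body presses on something with over 40 N, if the wrist force passes 120 N, or if a joint passes its speed limit or range.

## Robot

A 7-joint arm with a two-finger parallel gripper is mounted at the origin on the work surface. World frame = base frame: x ahead of the robot, y to its left, z up, the work surface at z = 0. Lengths are in m, angles in rad, forces in N, time in s.
With the tool pointing down it reaches from about 0.425 to 0.925 m from the base axis. Payload 6.8 kg.
Tool frame: the origin (TCP) lies on the front face of the gripper's body, between the roots of the fingers; the fingertips stand 73 mm ahead of it and the grasp point (between the pads) lies 54 mm ahead of it (env.nose_length is the distance from the TCP to the fingertips, in m); z points along the fingers, y is the direction in which the jaws open and shut (so a half turn about z gives the same grasp; the last joint's range is limited). The gripper opens to 85 mm and grips with 20 to 120 N. Pads are 22 mm wide; open, the fingers measure 114 mm over their backs; the gripper's body (76 mm by 85 mm) begins 54 mm behind the grasp point. The pads swing forward as they close: fully open they stand 13 mm farther back than shut.
Start: joints at [-0.108, 0.477, 0.022, 1.555, -0.011, 1.109, -0.083], TCP at [0.675, 0, 0.304] pointing down, gripper open.
Joint ranges: [-2.96, 2.96], [-0.34, 2.1], [-1.41, 1.46], [0.24, 2.44], [-1.37, 4.51], [0.17, 1.92], [-2.96, 2.96]. Speed limits (rad/s): [2.39, 2.39, 3.14, 3.14, 3.14, 3.14, 3.14].

## Interface

Orientations are given as a unit quaternion [w, x, y, z].
In Python, from cell import env, kin, camera, calibration, job gives the robot as it stands. The module is installed in compiled form; this text tells all that it offers. Calls block until the motion is done:
- env.reach(position, orientation): joint-space move of the TCP to a pose.
- env.movel(position, velocity=0.15, rot=None, stop_force=None): straight line of the TCP; rot=None keeps the orientation; velocity is the mean speed in m/s. With stop_force (N) it stops when the force on the tool has changed by that much, and returns True; else False.
- env.goto_joints(angles): joint-space move.
- env.grip(opening, f_grip=None): finger opening in m; f_grip is the grip in N (None keeps the last); returns when the fingers have stopped.
- env.dwell(seconds).
- kin.inverse_kinematics(position, orientation): joint angles nearest the present ones, or None.
- env.get_state(): the state.
- camera(name): name is "scene" or "side" or "wrist"; returns (picture, depth): 384x512x3 uint8, blue, green, red; 384x512 float32, m along the optical axis (not along the pixel's ray), 0 where there is no reading.
- calibration(name): a dict with "fx", "fy", "cx", "cy" (pixels), "rvec" (rotation vector, rad) and "tvec" (3), from world to camera coordinates, as OpenCV has them. Camera axes: x right, y down, z forward; pixel columns grow to the right and rows downward; lengths in m; the calibration is good to about 2 mm. A picture is of the moment at which its call begins: read the wrist's pose just before it. calibration takes no time and is no camera call; for the wrist camera it gives the pose at the moment of the call.
A pose or a line that the arm cannot do raises env.PlanningError and nothing moves.
- job.job_done(): hands the job in, once; it reports no verdict.
The state is a dict: "time": time; "qpos": joint angles; "joint_velocities": joint speeds; "joint_torque": joint torques, N m; "tcp_pos": TCP position; "orientation": TCP orientation; "force": force on the tool from outside, world axes, zero at the start; "torque": the same for the moment, N m; "opening": finger opening in m.
Only numpy, scipy, OpenCV 4.12 (cv2) and the standard library are available. Lean on these libraries where they do the work, as an engineer would, in place of code of your own. Each camera call takes 0.05 s, during which the arm holds its last target.

## Working session

There is one attempt and no reset: what is moved stays moved. The work goes in short steps, each a Python script; the robot and the scene stay as the last script left them, time stands still between calls to the robot, and variables do not carry over. Pictures are saved under pics/ and viewed, and the job is handed in when it is done.

```bash
mkdir -p pics; ls; python3 - <<'E'
from cell import env, camera, calibration
import cv2,numpy as np
for n in("scene","side","wrist"):
    c=calibration(n); p,d=camera(n); cv2.imwrite(f"pics/{n}0.png",p); np.save(f"{n}0.npy",d)
    R=cv2.Rodrigues(np.array(c["rvec"],float))[0]; print(n,c["fx"],-R.T@np.array(c["tvec"]).ravel(),R[2])
s=env.get_state();print(s["time"],s["tcp_pos"],s["orientation"],s["force"])
E
```

```text
pics
scene 361.54184247113363 [1.03994644 0.7181066  0.83665968] [-0.42063419 -0.63911304 -0.64389549]
side 467.80327735909003 [ 0.38571351 -0.95260554  1.26268146] [ 0.12618886  0.6430238  -0.75537856]
wrist 336.1552639853173 [0.67532513 0.07714445 0.37182927] [-0.00216565 -0.30076472 -0.95369591]
0.15 [ 6.74631413e-01 -5.00466125e-06  3.03149713e-01] [-4.63361260e-04  7.07103116e-01  7.07110081e-01 -5.49211836e-04] [-0.19550905 -0.96504779  0.00268184]
```

View pics/scene0.png

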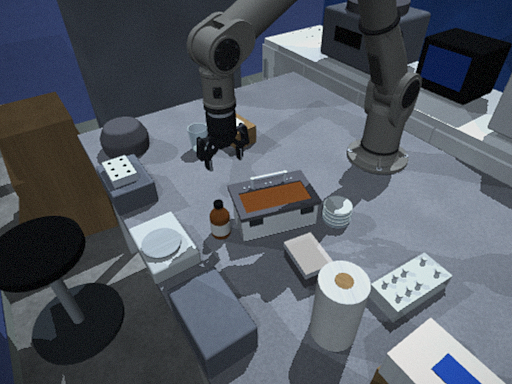

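View pics/side0.png

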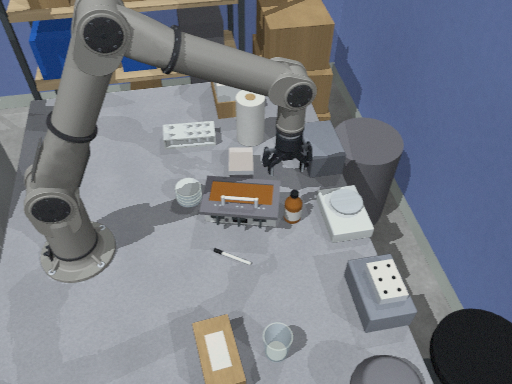

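View pics/wrist0.png

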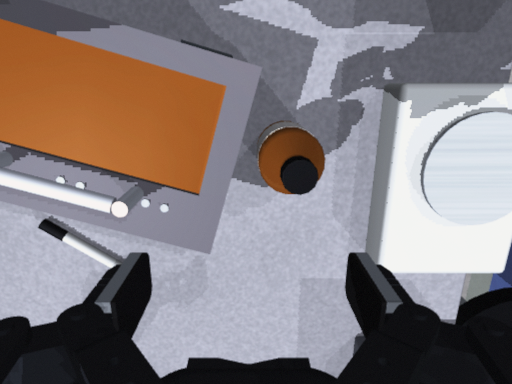

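Side view: the viewer is at about (240,198), its front edge faces down in the picture (world −y), the bar is at (238,200) and the marker at (232,257). Next I'll locate the viewer from depth.

```bash
cat > loc.py <<'E'
from cell import calibration
import cv2,numpy as np
def cloud(n,d,c=None):
    c=c or calibration(n); R=cv2.Rodrigues(np.array(c["rvec"],float))[0]; t=np.array(c["tvec"]).ravel()
    v,u=np.mgrid[:d.shape[0],:d.shape[1]]
    P=np.stack([(u-c["cx"])/c["fx"]*d,(v-c["cy"])/c["fy"]*d,d],-1)
    W=(P-t)@R; W[d==0]=np.nan; return W
E
python3 - <<'E'
from loc import *
for n in("side","scene","wrist"):
    W=cloud(n,np.load(f"{n}0.npy")); 
    m=(W[...,2]>.100)&(W[...,2]<.116)&(W[...,0]>.3)&(W[...,0]<.8)&(W[...,1]>-.3)&(W[...,1]<.45)
    k,lab,st,ce=cv2.connectedComponentsWithStats(m.astype(np.uint8))
    i=1+np.argmax(st[1:,4]); P=W[lab==i]
    r=cv2.minAreaRect(P[:,:2].astype(np.float32)*1000)
    print(n,st[i],r,np.median(P[:,2]),P[:,:2].min(0),P[:,:2].max(0)); print(cv2.boxPoints(r))
W=cloud("side",np.load("side0.npy"))
p=cv2.imread("pics/side0.png")
for nm,u,v in(("bottle",295,210),("markA",218,251),("markB",250,262),("dish",188,192),("tip",240,158),("towel",250,98),("barL",222,199),("barR",256,202)): print(nm,W[v,u])
cv2.imwrite("pics/sidecrop.png",cv2.resize(p[130:290,150:340],None,fx=4,fy=4)[:600,:])
E
```

```text
side [ 200  176   81   44 2646] ((540.28271484375, 44.601524353027344), (170.2450408935547, 250.75479125976562), 74.11778259277344) 0.10654588159148685 [ 0.40083781 -0.06526064] [0.68279169 0.15265585]
[[396.39676    -2.9606857]
 [637.5793    -71.58242  ]
 [684.1687     92.163734 ]
 [442.98615   160.78546  ]]
scene [ 227  170   94   52 2918] ((542.6563110351562, 47.89002227783203), (165.7977752685547, 251.30807495117188), 73.88640594482422) 0.10648083882486795 [ 0.40226472 -0.06571916] [0.68459832 0.15969437]
[[398.93085     3.1223068]
 [640.36584   -66.62639  ]
 [686.3818     92.65774  ]
 [444.94678   162.40643  ]]
wrist [    0     0   263   254 46156] ((570.825439453125, 39.96112060546875), (160.6998291015625, 192.1956329345703), 74.0257797241211) 0.10369960166508191 [ 0.46783545 -0.06271962] [0.68505898 0.13506131]
[[456.3257   -10.839554]
 [641.09985  -63.73271 ]
 [685.3252    90.761795]
 [500.55103  143.65495 ]]
bottle [ 0.70854825 -0.02247311  0.07839619]
markA [ 0.44113854 -0.09145767  0.01223835]
markB [ 0.53476807 -0.15141409  0.0122808 ]
dish [0.37128203 0.14181154 0.05405968]
tip [0.57481463 0.26726286 0.06145421]
towel [0.64269378 0.43332497 0.19863207]
barL [0.47520094 0.01454008 0.14042282]
barR [ 0.58003644 -0.01068747  0.13260349]
```

```bash
python3 - <<'E'
from loc import *
W=cloud("wrist",np.load("wrist0.npy"),None)
# wrist pose unchanged
for u,v in((261,66),(211,253),(225,87),(200,192),(120,208),(146,203),(164,209),(60,180),(80,186),(45,224),(118,262)): print(u,v,W[v,u].round(4))
E
```

```text
261 66 [ 0.6882  0.0969 -0.0023]
211 253 [ 0.6286 -0.1201 -0.002 ]
225 87 [0.6573 0.0763 0.1033]
200 192 [ 0.635  -0.0066  0.1067]
120 208 [ 0.5832 -0.0061  0.1462]
146 203 [ 0.5901 -0.0154  0.109 ]
164 209 [ 0.6047 -0.0206  0.1093]
60 180 [0.5221 0.0044 0.1091]
80 186 [ 5.380e-01 -5.000e-04  1.098e-01]
45 224 [ 0.439  -0.0755  0.0117]
118 262 [ 0.5156 -0.1278  0.0065]
```

View pics/sidecrop.png

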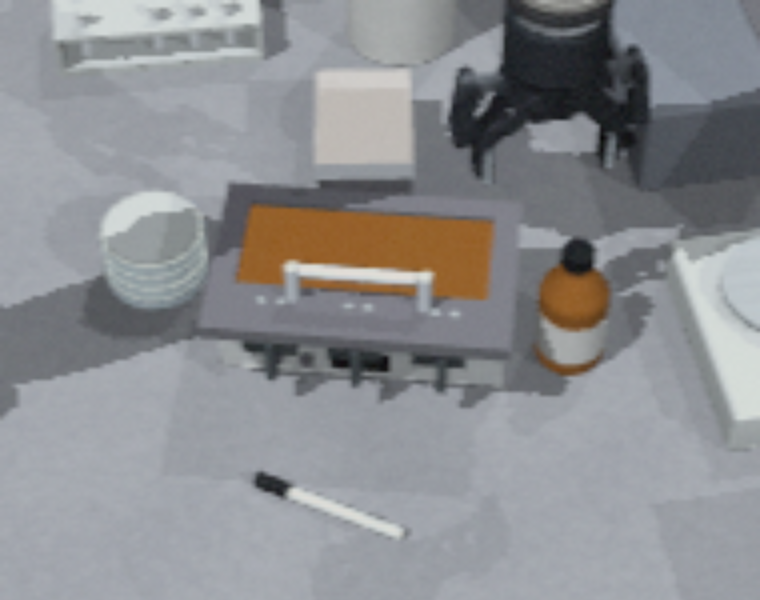

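```bash
cat >> loc.py <<'E'
from cell import env,kin,camera
from scipy.spatial.transform import Rotation as Rt
O=np.array([.5458,.0577,0.]); A=np.radians(74.0)
Rv=Rt.from_euler('z',A)            # viewer->world
def w(p): return Rv.apply(np.array(p,float))+O
def v(p): return Rv.inv().apply(np.array(p,float)-O)
def q(R): 
    x,y,z,ww=R.as_quat(); return [ww,x,y,z]
def tool(zv,yv):   # tool z,y axes in viewer frame -> world quaternion
    z=np.array(zv,float);z/=np.linalg.norm(z);y=np.array(yv,float);y-=z*(y@z);y/=np.linalg.norm(y)
    return q(Rv*Rt.from_matrix(np.stack([np.cross(y,z),y,z],1)))
def front(t,s=1,yaw=0): # tool pointing to rear, tilted down t rad, jaws vertical; yaw turns the pointing towards +y
    c,si=np.cos(t),np.sin(t); return tool([c*np.cos(yaw),c*np.sin(yaw),-si],[s*si*np.cos(yaw),s*si*np.sin(yaw),s*c])
def S():
    s=env.get_state(); print("t%.2f"%s["time"],"v",v(s["tcp_pos"]).round(4),"F",Rv.inv().apply(s["force"]).round(2),"op",round(s["opening"],4)); return s
E
python3 - <<'E'
from loc import *
for y in(.055,-.015,-.085):
  for t in(0,10,20,30):
   for s in(1,-1):
    for yaw in (-20,0,20):
     for x in (-.145,-.25):
      j=kin.inverse_kinematics(w([x,y,.066]),front(np.radians(t),s,np.radians(yaw)))
      if j is not None: print(y,t,s,yaw,x,np.round(j,2))
E
```

```text
0.055 0 1 -20 -0.145 [ 1.77  2.04 -1.38  2.15  0.66  0.56  1.37]
0.055 0 1 -20 -0.25 [ 1.46  1.28 -0.75  2.06 -0.92  0.93  2.8 ]
0.055 0 1 0 -0.145 [ 1.15  1.25 -0.7   1.99 -0.85  1.04  2.73]
0.055 0 1 0 -0.25 [ 1.42  1.34 -0.85  1.88 -0.5   1.12  2.43]
0.055 0 1 20 -0.145 [ 1.06  1.28 -0.74  1.82 -0.54  1.26  2.49]
0.055 0 1 20 -0.25 [ 1.16  1.26 -0.67  1.73 -0.46  1.45  2.48]
0.055 0 -1 -20 -0.145 [ 1.32  1.33 -0.79  2.17 -1.19  0.78 -0.09]
0.055 0 -1 -20 -0.25 [ 0.92  1.09 -0.13  2.09 -1.34  1.45  0.  ]
0.055 0 -1 0 -0.145 [ 0.65  1.09 -0.11  2.03 -1.25  1.49 -0.06]
0.055 0 -1 0 -0.25 [ 0.75  1.1  -0.    1.92 -1.11  1.62 -0.11]
0.055 0 -1 20 -0.145 [ 0.51  1.1  -0.02  1.86 -1.01  1.65 -0.16]
0.055 0 -1 20 -0.25 [ 0.61  1.12  0.06  1.77 -0.88  1.77 -0.16]
0.055 10 1 -20 -0.145 [ 1.71  1.87 -1.38  2.19  0.8   0.48  1.15]
0.055 10 1 -20 -0.25 [ 1.34  1.11 -0.63  2.1  -1.05  0.9   2.86]
0.055 10 1 0 -0.145 [ 1.21  1.2  -0.8   2.03 -0.72  0.85  2.58]
0.055 10 1 0 -0.25 [ 1.35  1.2  -0.77  1.92 -0.54  1.04  2.47]
0.055 10 1 20 -0.145 [ 1.05  1.19 -0.74  1.87 -0.49  1.14  2.45]
0.055 10 
[... 7619 characters left out ...]
1.2   1.04 -0.78  1.89 -0.74  0.61  2.3 ]
-0.085 30 1 0 -0.145 [ 1.04  1.1  -0.85  1.79 -0.43  0.74  2.12]
-0.085 30 1 0 -0.25 [ 1.09  1.05 -0.7   1.71 -0.48  0.95  2.24]
-0.085 30 1 20 -0.145 [ 0.86  1.08 -0.69  1.62 -0.38  1.1   2.23]
-0.085 30 1 20 -0.25 [ 0.95  1.08 -0.63  1.54 -0.33  1.25  2.29]
-0.085 30 -1 -20 -0.145 [ 0.84  0.91 -0.51  1.99 -1.34  0.67 -0.43]
-0.085 30 -1 -20 -0.25 [ 0.69  0.87 -0.09  1.92 -1.34  1.02 -0.42]
-0.085 30 -1 0 -0.145 [ 0.45  0.89 -0.01  1.83 -1.2   1.15 -0.45]
-0.085 30 -1 0 -0.25 [ 0.55  0.93  0.07  1.75 -1.09  1.28 -0.45]
-0.085 30 -1 20 -0.145 [ 0.36  0.96  0.07  1.66 -0.95  1.37 -0.45]
-0.085 30 -1 20 -0.25 [ 0.47  0.99  0.13  1.58 -0.87  1.49 -0.41]
```

```bash
python3 - <<'E'
from loc import *
T=np.radians(6)
env.reach(w([-.26,-.03,.26]),front(T,-1)); S()
env.grip(.03); S()
env.movel(w([-.20,-.03,.13])); S()
for n in("side","scene","wrist"):
    c=calibration(n);p,d=camera(n); np.save(f"{n}1.npy",d)
    if n=="side": W=cloud(n,d); p=cv2.resize(p[100:300,100:360],None,fx=3,fy=3)
    cv2.imwrite(f"pics/{n}1.png",p)
E
```

```text
t1.23 v [-0.2585 -0.0304  0.2603] F [-0.13  0.6   0.86] op 0.0851
t1.81 v [-0.2599 -0.03    0.26  ] F [0.15 0.72 0.07] op 0.03
t2.92 v [-0.2006 -0.0303  0.1306] F [-0.04 -0.4   0.19] op 0.0298
```

View pics/side1.png

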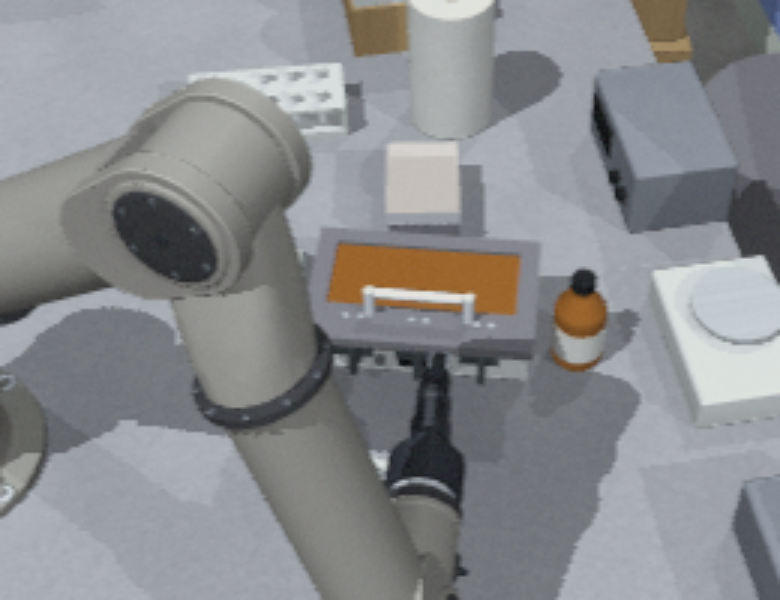

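View pics/wrist1.png

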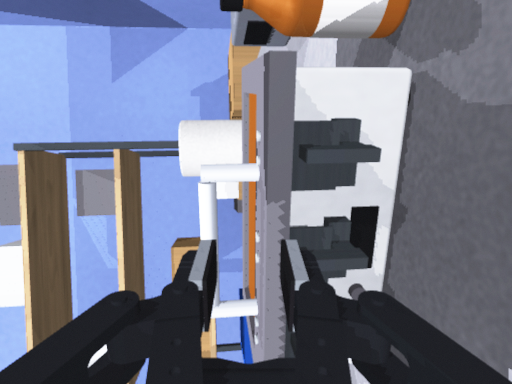

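View pics/scene1.png

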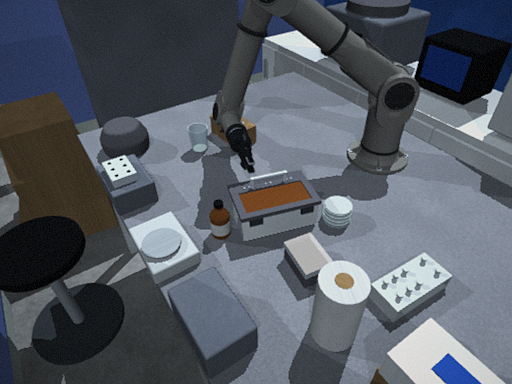

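```bash
python3 - <<'E'
from loc import *
W=cloud("side",np.load("side0.npy"))
for u,vv in((200,325),(232,320),(215,350),(277,330),(268,332),(287,330)): print(W[vv,u].round(3),v(W[vv,u]).round(3))
W=cloud("side",np.load("side1.npy"))
# lowest arm-ish points near the hand in viewer frame
V=v(W.reshape(-1,3)); m=(V[:,0]<-.12)&(V[:,0]>-.6)&(abs(V[:,1])<.2)&(V[:,2]>.05)
Vm=V[m]
for a in np.arange(-.6,-.12,.04):
    k=Vm[(Vm[:,0]>a)&(Vm[:,0]<a+.04)]
    if len(k): print(round(a,2),len(k),k.min(0).round(3),k.max(0).round(3))
p=cv2.imread("pics/side0.png")
from cell import camera
q_,d=camera("side");cv2.imwrite("pics/side1full.png",q_)
E
```

```text
[ 0.357 -0.367  0.077] [-0.46   0.064  0.077]
[ 0.449 -0.328 -0.004] [-0.398 -0.013 -0.004]
[ 0.388 -0.445  0.08 ] [-0.527  0.013  0.08 ]
[ 0.561 -0.414  0.066] [-0.45  -0.145  0.066]
[ 0.536 -0.415  0.065] [-0.457 -0.121  0.065]
[ 0.584 -0.428  0.086] [-0.457 -0.171  0.086]
-0.6 677 [-0.6   -0.072  0.06 ] [-0.56   0.045  0.088]
-0.56 636 [-0.56  -0.152  0.052] [-0.52   0.061  0.102]
-0.52 1868 [-0.52  -0.185  0.05 ] [-0.48   0.077  0.307]
-0.48 3883 [-0.48  -0.184  0.05 ] [-0.44   0.112  0.536]
-0.44 3857 [-0.44  -0.083  0.074] [-0.4    0.171  0.66 ]
-0.4 1697 [-0.4   -0.08   0.131] [-0.36   0.2    0.659]
-0.36 1256 [-0.36  -0.068  0.139] [-0.32   0.2    0.659]
-0.32 342 [-0.32  -0.069  0.139] [-0.28   0.168  0.655]
-0.28 213 [-0.28  -0.067  0.142] [-0.24   0.006  0.18 ]
-0.24 169 [-0.24  -0.049  0.122] [-0.2   -0.011  0.203]
-0.2 62 [-0.2   -0.046  0.106] [-0.172 -0.013  0.189]
-0.16 47 [-0.158 -0.041  0.107] [-0.128 -0.019  0.159]
```

View pics/side1full.png

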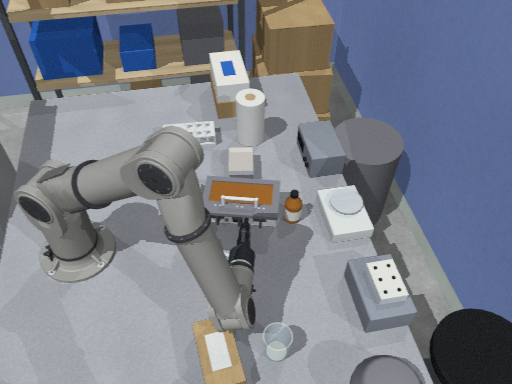

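```bash
python3 - <<'E'
from loc import *
s=env.get_state(); w_,x,y,z=s["orientation"]; R=Rt.from_quat([x,y,z,w_]); tp=np.array(s["tcp_pos"])
print(R.as_matrix().round(2))
allp=[]
for n in("side","scene"):
    W=cloud(n,np.load(f"{n}1.npy")); d0=np.load(f"{n}0.npy"); d1=np.load(f"{n}1.npy")
    m=(abs(d0-d1)>.02)&(d1>0)
    P=R.inv().apply(W[m]-tp); P=P[np.linalg.norm(P,axis=1)<.6]; allp.append(P)
P=np.vstack(allp)
# tool x,y,z ; tool y points? jaws s=-1 => y = down
for a in np.arange(-.44,.09,.03):
    k=P[(P[:,2]>a)&(P[:,2]<a+.03)&(abs(P[:,0])<.1)]
    if len(k)>3: print(round(a,2),len(k),"x",k[:,0].min().round(3),k[:,0].max().round(3),"y(down)",k[:,1].min().round(3),k[:,1].max().round(3))
# carton/beaker footprint in viewer
W=cloud("side",np.load("side0.npy")); V=v(W.reshape(-1,3))
m=(V[:,0]<-.33)&(V[:,0]>-.75)&(V[:,2]>.03)&(V[:,2]<.13)&(V[:,1]<.2)&(V[:,1]>-.3)
Vm=V[m].astype(np.float32)
for nm,k in(("carton",Vm[Vm[:,1]>-.085]),("beaker",Vm[Vm[:,1]<-.085])): print(nm,cv2.boxPoints(cv2.minAreaRect(k[:,:2]*1000)).round(0).tolist(),k[:,2].max())
E
```

```text
[[ 0.96 -0.03  0.27]
 [-0.28 -0.1   0.96]
 [ 0.   -0.99 -0.11]]
-0.44 15 x 0.038 0.054 y(down) 0.172 0.18
-0.41 24 x -0.062 0.06 y(down) 0.087 0.176
-0.38 80 x -0.074 0.067 y(down) 0.091 0.175
-0.35 90 x -0.094 0.076 y(down) 0.087 0.172
-0.32 2071 x -0.1 0.095 y(down) -0.337 0.168
-0.29 2769 x -0.1 0.087 y(down) -0.48 0.165
-0.26 1766 x -0.1 0.1 y(down) -0.49 0.162
-0.23 2617 x -0.1 0.098 y(down) -0.502 0.16
-0.2 571 x -0.1 0.1 y(down) -0.507 0.155
-0.17 338 x -0.099 0.099 y(down) -0.43 0.151
-0.14 329 x -0.099 0.098 y(down) -0.043 0.148
-0.11 343 x -0.098 0.099 y(down) -0.041 0.143
-0.08 349 x -0.036 0.091 y(down) -0.041 0.137
-0.05 195 x -0.029 0.092 y(down) -0.07 0.136
-0.02 246 x -0.017 0.02 y(down) -0.067 0.055
0.01 146 x -0.012 0.017 y(down) -0.055 0.046
0.04 143 x -0.011 0.086 y(down) -0.033 0.123
0.07 24 x -0.006 0.011 y(down) -0.024 0.021
carton [[-634.0, 17.0], [-597.0, -76.0], [-419.0, -5.0], [-455.0, 88.0]] 0.08798177
beaker [[-523.0, -110.0], [-519.0, -186.0], [-439.0, -182.0], [-443.0, -106.0]] 0.105065964
```

```bash
python3 - <<'E'
from loc import *
s=env.get_state(); w_,x,y,z=s["orientation"]; R=Rt.from_quat([x,y,z,w_]); tp=np.array(s["tcp_pos"])
c=calibration("wrist")
for n in("side","scene","wrist"):
    d1=np.load(f"{n}1.npy"); W=cloud(n,d1,c if n=="wrist" else None)
    P=R.inv().apply(W.reshape(-1,3)-tp); P=P[(abs(P[:,0])<.016)&(abs(P[:,1])<.08)]
    print(n)
    for a in np.arange(-.03,.085,.006):
        k=P[(P[:,2]>a)&(P[:,2]<a+.006)]
        if len(k)>2: print(round(a,3),len(k),"x",k[:,0].min().round(3),k[:,0].max().round(3),"y",np.sort(k[:,1])[[0,1,-2,-1]].round(3))
E
```

```text
side
-0.03 34 x -0.014 0.016 y [-0.07  -0.068 -0.015 -0.014]
-0.024 23 x -0.014 0.015 y [-0.067 -0.067  0.009  0.01 ]
-0.018 13 x -0.015 0.015 y [-0.064 -0.062 -0.021 -0.021]
-0.012 15 x -0.015 0.014 y [-0.06  -0.059 -0.017 -0.015]
-0.006 15 x -0.016 0.014 y [-0.058 -0.057 -0.019 -0.018]
-0.0 18 x -0.014 0.016 y [-0.056 -0.054 -0.015 -0.013]
0.006 5 x -0.012 0.012 y [-0.053 -0.051 -0.049 -0.023]
0.012 14 x -0.012 0.012 y [-0.049 -0.048 -0.029 -0.024]
0.018 11 x -0.007 0.011 y [-0.049 -0.047 -0.019  0.017]
0.036 4 x -0.0 0.006 y [-0.033 -0.031 -0.03  -0.028]
0.042 6 x -0.006 0.002 y [-0.03  -0.028 -0.027 -0.025]
0.048 11 x -0.01 0.008 y [-0.033 -0.03  -0.019 -0.018]
0.054 11 x -0.011 0.01 y [-0.03  -0.03  -0.02  -0.016]
0.06 6 x -0.008 0.011 y [-0.025 -0.023  0.015  0.017]
0.066 9 x -0.009 0.01 y [-0.024 -0.023 -0.018  0.016]
scene
-0.03 6 x -0.014 0.013 y [-0.062 -0.062 -0.019 -0.018]
-0.024 23 x -0.013 0.016 y [-0.067 -0.067  0.059  0.063]
-0.018 28 x -0.011 0.014 y [-0.067 -0.065  0.048  0.048]
-0.012 30 x -0.01 0.016 y [-0.064 -0.064  0.05   0.055]
-0.006 26 x -0.011 0.013 y [-0.0
[... 900 characters left out ...]
.056  0.058  0.058]
0.006 2512 x -0.01 0.016 y [-0.054 -0.053  0.056  0.056]
0.012 6046 x -0.012 0.014 y [-0.05  -0.05   0.053  0.053]
0.018 3530 x -0.012 0.015 y [-0.048 -0.048  0.05   0.05 ]
0.024 1619 x -0.007 0.015 y [-0.045 -0.045  0.048  0.048]
0.03 1089 x -0.01 0.014 y [-0.035 -0.034  0.037  0.038]
0.036 603 x -0.011 0.012 y [-0.027 -0.027  0.029  0.03 ]
0.042 712 x -0.01 0.013 y [-0.027 -0.027  0.03   0.03 ]
0.048 629 x -0.01 0.013 y [-0.027 -0.027  0.03   0.03 ]
0.054 547 x -0.01 0.012 y [-0.027 -0.027  0.03   0.03 ]
0.06 460 x -0.01 0.012 y [-0.027 -0.027  0.029  0.03 ]
0.066 216 x -0.011 0.013 y [-0.024 -0.024  0.027  0.028]
0.072 10 x -0.009 -0.004 y [-0.014 -0.014  0.016  0.016]
```

```bash
cat >> loc.py <<'E'
T=np.radians(20); Q=front(T,-1)
def probe(y0,X=-.144,Z=.086):
    env.movel(w([-.18,y0-.028,Z]),velocity=.15,rot=Q); S()
    if env.movel(w([X,y0-.028,Z]),velocity=.06,stop_force=6): print("front hit"); S(); return None
    S()
    h=env.movel(w([X,y0-.002,Z]),velocity=.03,stop_force=9)
    s=S(); print("probe",y0,"stopped" if h else "GAVE"); return not h
E
python3 - <<'E'
from loc import *
env.grip(.02)
env.movel(w([-.19,-.03,.11]),rot=Q); S()
print(probe(0.))
E
```

```text
t3.77 v [-0.1894 -0.03    0.1108] F [0.09 0.46 0.66] op 0.0203
t4.09 v [-0.1802 -0.0274  0.0852] F [-0.91  0.16  0.37] op 0.02
t4.84 v [-0.1442 -0.028   0.086 ] F [0.34 0.72 0.33] op 0.02
t5.40 v [-0.1443 -0.0143  0.0859] F [ 0.42 -1.85  0.68] op 0.0202
probe 0.0 stopped
False
```

```bash
python3 - <<'E'
from loc import *
s=S(); p=v(s["tcp_pos"])
env.movel(w([-.144,-.022,.086])); env.movel(w([-.18,-.022,.086])); 
print(probe(.07))
E
```

```text
t5.40 v [-0.1443 -0.0143  0.0859] F [ 0.42 -1.85  0.68] op 0.0202
t6.62 v [-0.1796  0.0412  0.0862] F [ 0.64 -0.34 -0.38] op 0.0204
t7.37 v [-0.1442  0.042   0.086 ] F [ 0.06 -0.67 -0.13] op 0.0204
t8.38 v [-0.1442  0.0671  0.086 ] F [ 1.67 -5.54 -1.03] op 0.02
probe 0.07 GAVE
True
```

```bash
python3 - <<'E'
from loc import *
env.movel(w([-.144,.0705,.086]),velocity=.03); S()
for z in(.095,.105,.1175):
    print(env.movel(w([-.144,.0705,z]),velocity=.03,stop_force=14)); S()
for n in("scene","side","wrist"):
    p,d=camera(n); np.save(f"{n}2.npy",d); cv2.imwrite(f"pics/{n}2.png",p if n=="wrist" else cv2.resize(p[130:270,180:370],None,fx=4,fy=4))
E
```

```text
t8.63 v [-0.1442  0.0695  0.086 ] F [ 0.94 -5.76 -0.87] op 0.0201
False
t9.08 v [-0.1447  0.0694  0.0946] F [ 0.38 -5.05 -3.2 ] op 0.02
False
t9.57 v [-0.1449  0.0694  0.1044] F [-1.02 -5.93 -3.68] op 0.0199
False
t10.13 v [-0.1449  0.0694  0.1169] F [-1.47 -5.91 -3.79] op 0.0203
```

View pics/scene2.png

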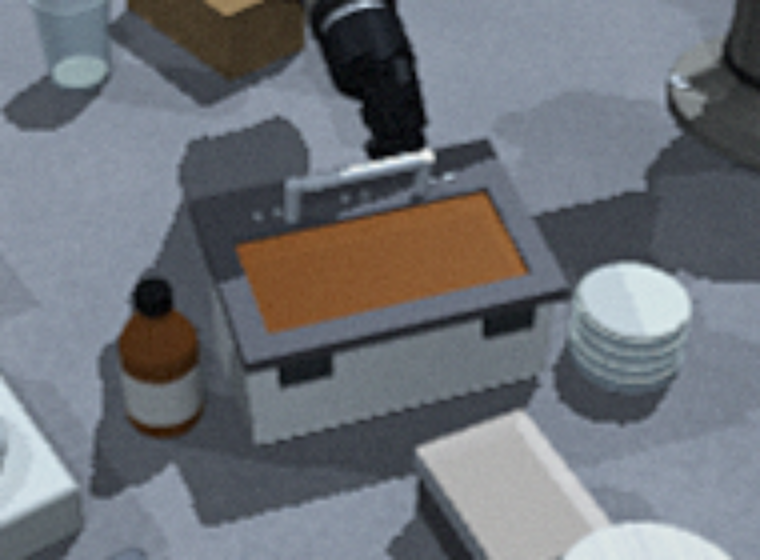

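View pics/wrist2.png

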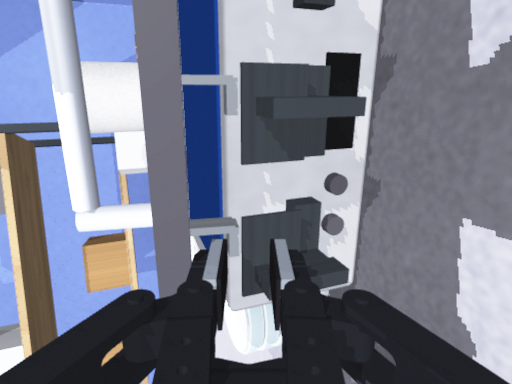

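The lid is raised and a keeper shows under the visor at (215,228) in the wrist view. I'll measure the lid angle from depth.

```bash
cat >> loc.py <<'E'
def lidangle(d,n="scene"):
    # search the angle whose lid-top plane (24 mm above hinge axis) collects most points
    V=v(cloud(n,d).reshape(-1,3)); V=V[(abs(V[:,1])<.12)&(V[:,0]>-.12)&(V[:,0]<.2)&(V[:,2]>.08)&(V[:,2]<.3)]
    best=[]
    for th in np.arange(-.02,1.4,.004):
        c,s=np.cos(th),np.sin(th); dx,dz=V[:,0]-.065,V[:,2]-.085
        a=dx*c-dz*s; h=dx*s+dz*c   # lid-frame coords
        best.append(((abs(h-.024)<.0025)&(a>-.153)&(a<.004)).sum())
    i=int(np.argmax(best)); return -.02+.004*i,best[i]
E
python3 - <<'E'
from loc import *
for k in(0,2):
  for n in("scene","side"): print(k,n,lidangle(np.load(f"{n}{k}.npy"),n))
E
```

```text
0 scene (-0.004, np.int64(1245))
0 side (-0.016, np.int64(1114))
2 scene (0.104, np.int64(1466))
2 side (0.156, np.int64(972))
```

```bash
cat >> loc.py <<'E'
def lidangle(d,n="scene"):
    V=v(cloud(n,d).reshape(-1,3)); V=V[(abs(V[:,1])<.118)]
    dx,dz=V[:,0]-.065,V[:,2]-.085; r=np.hypot(dx,dz)
    m=(r>.118)&(r<.152)&(dz>0)&(dx<.06); th=np.arctan2(dz,-dx)[m]-np.arcsin(.024/r[m])
    h,e=np.histogram(th,np.arange(-.05,1.5,.02)); i=int(np.argmax(h)); k=th[abs(th-e[i]-.01)<.025]
    return round(float(np.median(k)),4),len(k)
E
python3 - <<'E'
from loc import *
for k in(0,2):
  for n in("scene","side"): print(k,n,lidangle(np.load(f"{n}{k}.npy"),n))
E
```

```text
0 scene (-0.0014, 436)
0 side (-0.0026, 468)
2 scene (0.1661, 435)
2 side (0.1619, 442)
```

```bash
python3 - <<'E'
from loc import *
env.movel(w([-.144,.046,.1175]),velocity=.04); S()
p,d=camera("scene"); print(lidangle(d)); p,d=camera("side"); print(lidangle(d,"side"))
env.movel(w([-.144,.046,.104]),velocity=.025); S()
p,d=camera("scene"); print(lidangle(d)); p,d=camera("side"); print(lidangle(d,"side"))
p,d=camera("wrist"); cv2.imwrite("pics/wrist3.png",p)
E
```

```text
t11.05 v [-0.1436  0.0463  0.1176] F [ 0.42 -0.81 -1.64] op 0.0203
(0.1774, 443)
(0.1675, 387)
t11.84 v [-0.1439  0.046   0.104 ] F [ 0.33 -0.23  0.21] op 0.0198
(0.1206, 444)
(0.1175, 464)
```

View pics/wrist3.png

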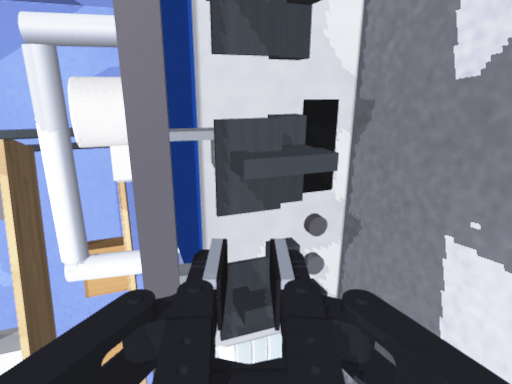

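```bash
python3 - <<'E'
from loc import *
env.movel(w([-.144,.046,.092]),velocity=.05)
env.movel(w([-.22,.046,.095]),velocity=.08)
env.movel(w([-.26,.03,.26]),velocity=.2); env.dwell(.4); S()
for n in("scene","side"):
    p,d=camera(n); print(lidangle(d,n)); cv2.imwrite(f"pics/{n}4.png",cv2.resize(p[130:270,180:370],None,fx=4,fy=4))
# feasibility of bar swing
def barpos(th,off=0):
    r=np.array([-.117,.058]); c,s=np.cos(th),np.sin(th)
    return np.array([.065+r[0]*c+r[1]*s,0,.085-r[0]*s+r[1]*c])
for sg in(1,-1):
  for a in(0.,.3,.6,.9,1.2):
    out=[]
    for th in(.118,.5,.9,1.25):
        al=a*(th-.118)/1.13
        z=np.array([-np.sin(al),0,-np.cos(al)]); y=sg*np.array([np.cos(al),0,-np.sin(al)])
        j=kin.inverse_kinematics(w(barpos(th)-.054*z),tool(z,y)); out.append(None if j is None else np.round(j,2).tolist())
    print(sg,a,out)
E
```

```text
t14.88 v [-0.2599  0.0301  0.2596] F [-0.07  0.23  0.86] op 0.02
(0.1203, 446)
(0.1186, 467)
1 0.0 [[0.17, 0.39, -0.39, 1.96, 0.2, 0.83, 0.97], [0.13, 0.36, -0.41, 1.9, 0.18, 0.91, 0.93], [0.05, 0.37, -0.41, 1.84, 0.17, 0.97, 0.86], [-0.04, 0.4, -0.39, 1.79, 0.18, 0.99, 0.79]]
1 0.3 [[0.17, 0.39, -0.39, 1.96, 0.2, 0.83, 0.97], [0.09, 0.38, -0.42, 1.88, 0.29, 0.99, 0.81], [-0.03, 0.43, -0.43, 1.78, 0.36, 1.15, 0.67], [-0.14, 0.5, -0.44, 1.68, 0.42, 1.27, 0.56]]
1 0.6 [[0.17, 0.39, -0.39, 1.96, 0.2, 0.83, 0.97], [0.04, 0.41, -0.44, 1.85, 0.38, 1.07, 0.71], [-0.1, 0.51, -0.48, 1.71, 0.51, 1.34, 0.52], [-0.22, 0.63, -0.49, 1.57, 0.6, 1.57, 0.41]]
1 0.9 [[0.17, 0.39, -0.39, 1.96, 0.2, 0.83, 0.97], [0.01, 0.45, -0.46, 1.82, 0.46, 1.16, 0.63], [-0.16, 0.6, -0.5, 1.64, 0.62, 1.54, 0.43], [-0.39, 0.75, -0.35, 1.49, 0.66, 1.79, 0.39]]
1 1.2 [[0.17, 0.39, -0.39, 1.96, 0.2, 0.83, 0.97], [-0.02, 0.49, -0.47, 1.79, 0.53, 1.26, 0.55], [0.01, 0.82, -0.89, 1.57, 0.88, 1.91, 0.22], [-0.91, 0.91, 0.43, 1.45, 0.44, 1.75, 0.69]]
-1 0.0 [[-0.37, 0.37, 0.27, 2.0, -0.14, 0.8, -1.86], [-0.32, 0.33, 0.14, 1.9
[... 177 characters left out ...]
 0.35, 0.13, 1.91, 0.05, 0.94, -2.12], [-0.38, 0.39, 0.01, 1.8, 0.18, 1.09, -2.31], [-0.41, 0.46, -0.07, 1.7, 0.27, 1.2, -2.45]]
-1 0.6 [[-0.37, 0.37, 0.27, 2.0, -0.14, 0.8, -1.86], [-0.39, 0.38, 0.11, 1.88, 0.15, 1.0, -2.22], [-0.36, 0.47, -0.12, 1.73, 0.37, 1.27, -2.49], [-0.38, 0.6, -0.25, 1.58, 0.5, 1.5, -2.64]]
-1 0.9 [[-0.37, 0.37, 0.27, 2.0, -0.14, 0.8, -1.86], [-0.4, 0.41, 0.07, 1.85, 0.25, 1.08, -2.32], [-0.34, 0.56, -0.24, 1.66, 0.52, 1.47, -2.63], [-0.39, 0.75, -0.35, 1.48, 0.66, 1.79, -2.75]]
-1 1.2 [[-0.37, 0.37, 0.27, 2.0, -0.14, 0.8, -1.86], [-0.39, 0.44, 0.01, 1.82, 0.34, 1.16, -2.41], [-0.33, 0.67, -0.33, 1.6, 0.65, 1.67, -2.72], [-1.12, 1.06, 0.84, 1.47, 0.21, 1.64, -2.21]]
```

View pics/side4.png

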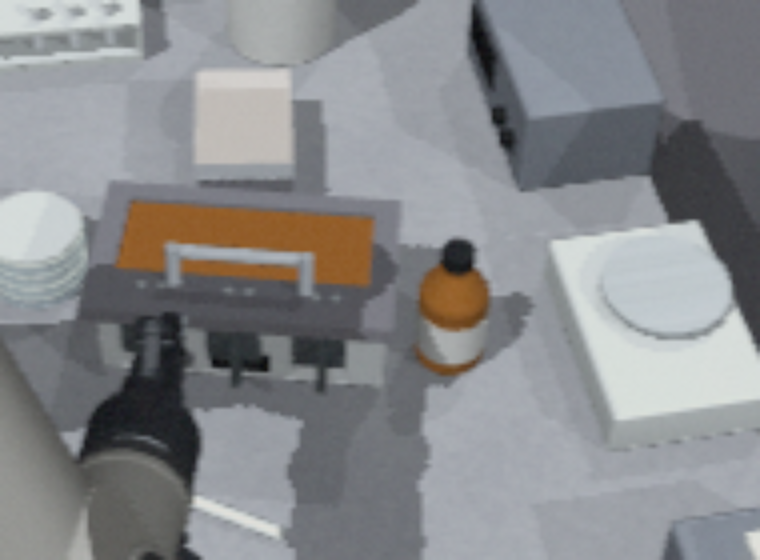

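```bash
cat >> loc.py <<'E'
def barpos(th):
    r=np.array([-.117,.058]); c,s=np.cos(th),np.sin(th)
    return np.array([.065+r[0]*c+r[1]*s,0,.085-r[0]*s+r[1]*c])
def barpose(th,back=0.,amax=.75,al=None,y=0.):
    if al is None: al=amax*(th-.118)/1.132
    z=np.array([-np.sin(al),0,-np.cos(al)]); yy=np.array([np.cos(al),0,-np.sin(al)])
    return w(barpos(th)-(.054+back)*z+np.array([0,y,0])),tool(z,yy)
E
python3 - <<'E'
from loc import *
b=barpos(.118); print("bar exp",b)
for n in("scene","side"):
    p,d=camera(n); V=v(cloud(n,d).reshape(-1,3)); k=V[(abs(V[:,1])<.035)&(abs(V[:,0]-b[0])<.02)&(V[:,2]>b[2]-.003)&(V[:,2]<b[2]+.02)]
    print(n,len(k),k.mean(0).round(4),np.percentile(k[:,2],95).round(4),k[:,0].min().round(4),k[:,0].max().round(4))
env.grip(.06)
P,q_=barpose(.118,.12); env.reach(P,q_); S()
c=calibration("wrist"); p,d=camera("wrist"); cv2.imwrite("pics/wrist5.png",p)
V=v(cloud("wrist",d,c).reshape(-1,3)); k=V[(abs(V[:,1])<.035)&(abs(V[:,0]-b[0])<.02)&(V[:,2]>b[2]-.003)&(V[:,2]<b[2]+.02)]
print(len(k),k.mean(0).round(4),k[:,0].min().round(4),k[:,0].max().round(4),k[:,2].max())
E
```

```text
bar exp [-0.04435826  0.          0.15637066]
scene 86 [-4.09e-02 -1.00e-04  1.60e-01] 0.164 -0.0506 -0.0362
side 81 [-0.0487  0.0023  0.16  ] 0.1655 -0.0568 -0.0382
t16.90 v [-4.590e-02  2.000e-04  3.295e-01] F [-0.84 -0.05  0.57] op 0.06
1428 [-0.044   0.0012  0.1602] -0.0501 -0.0382 0.16330921127630516
```

View pics/wrist5.png

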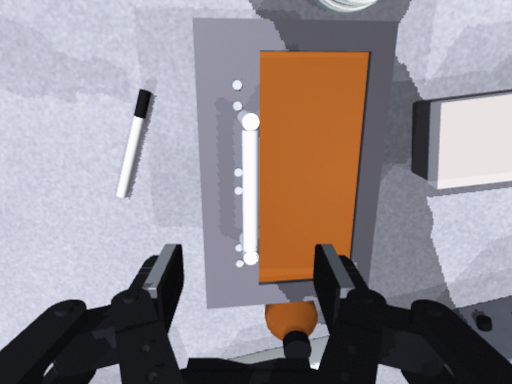

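The wrist view shows the bar at columns 243–258, x ≈ −44 mm as predicted. I'll grip it.

```bash
python3 - <<'E'
from loc import *
P,q_=barpose(.118,0.001); print(env.movel(P,velocity=.12,rot=q_,stop_force=10)); S()
env.grip(.008,f_grip=35); S()
p,d=camera("scene"); print(lidangle(d))
for th in(.2,.3,.4,.5,.6):
    P,q_=barpose(th); env.movel(P,velocity=.06,rot=q_); S()
p,d=camera("scene"); print(lidangle(d)); cv2.imwrite("pics/scene6.png",cv2.resize(p[100:270,150:370],None,fx=3.5,fy=3.5))
E
```

```text
False
t18.09 v [-0.0442 -0.0004  0.2121] F [-0.97  0.66  0.53] op 0.06
t18.59 v [-4.470e-02 -1.000e-04  2.117e-01] F [-1.78  1.18  2.68] op 0.0104
(0.1217, 409)
t18.99 v [-3.610e-02 -1.000e-04  2.191e-01] F [-4.44 -0.64  1.89] op 0.0108
t19.40 v [-2.390e-02 -1.000e-04  2.289e-01] F [-5.81  0.76  3.3 ] op 0.0106
t19.81 v [-1.070e-02 -1.000e-04  2.376e-01] F [-5.61  1.04  4.81] op 0.0107
t20.22 v [ 3.400e-03 -1.000e-04  2.451e-01] F [-4.7   1.1   5.67] op 0.0109
t20.62 v [ 1.830e-02 -1.000e-04  2.512e-01] F [-4.92  1.52  6.7 ] op 0.0103
(0.6007, 502)
```

View pics/scene6.png

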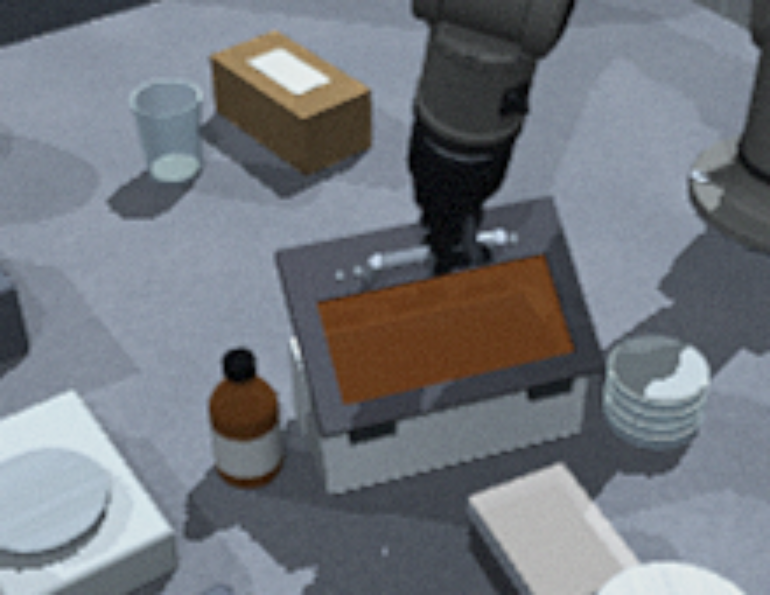

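The swing is tracking: the angle reads 0.60, with the fingers on the bar at about (450,250).

```bash
python3 - <<'E'
from loc import *
for th in(.7,.8,.9,1.0,1.1,1.16,1.22):
    P,q_=barpose(th); h=env.movel(P,velocity=.05,rot=q_,stop_force=30); S()
    if h: print("hit",th); break
env.dwell(.2)
for n in("scene","side"): 
    p,d=camera(n); print(lidangle(d,n)); cv2.imwrite(f"pics/{n}7.png",cv2.resize(p[80:270,150:370],None,fx=3,fy=3))
E
```

```text
t21.14 v [ 0.0338 -0.      0.2558] F [-4.34  2.2   8.75] op 0.0106
t21.61 v [0.0498 0.     0.259 ] F [-2.52  1.54  7.65] op 0.0106
t22.07 v [6.600e-02 1.000e-04 2.607e-01] F [-2.03  0.48  8.48] op 0.0107
t22.54 v [8.240e-02 1.000e-04 2.608e-01] F [-0.12  0.14  7.64] op 0.0106
t23.01 v [9.860e-02 1.000e-04 2.593e-01] F [-0.03 -0.65  7.36] op 0.0107
t23.35 v [1.083e-01 2.000e-04 2.576e-01] F [ 1.34 -1.58  6.67] op 0.0103
t23.69 v [1.178e-01 2.000e-04 2.554e-01] F [ 1.5  -0.39  7.03] op 0.0108
(1.2352, 471)
(1.1212, 321)
```

View pics/side7.png

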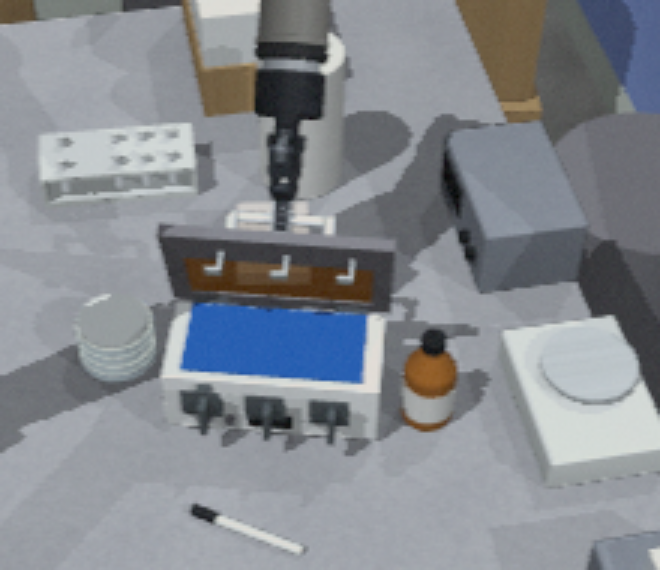

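View pics/scene7.png

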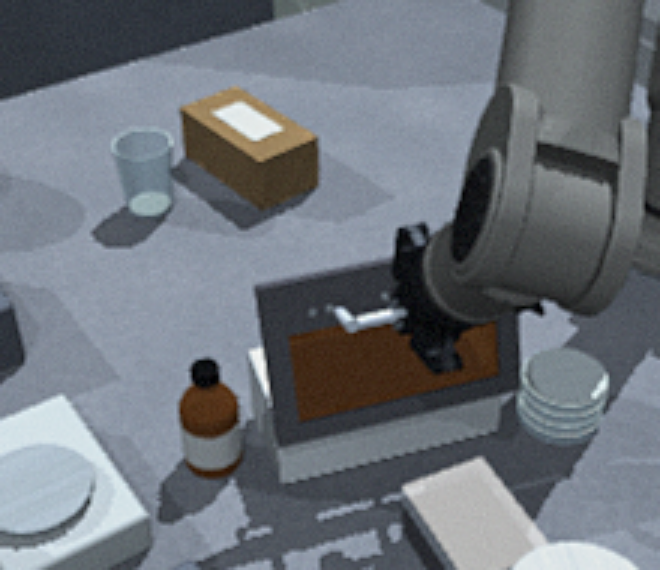

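```bash
python3 - <<'E'
from loc import *
env.grip(.026); s=S(); env.dwell(.2)
p,d=camera("scene"); print(lidangle(d))
P,q_=barpose(1.22); z=Rt.from_quat(np.roll(q_,-1)).apply([0,0,1])
h=env.movel(np.array(s["tcp_pos"])-.11*z,velocity=.06,stop_force=8); S(); print(h)
e=env.get_state()["tcp_pos"]; env.movel(np.array(e)+[0,0,.08],velocity=.15); env.dwell(.5); S()
for n in("scene","side"): 
    p,d=camera(n); print(lidangle(d,n)); cv2.imwrite(f"pics/{n}8.png",p)
E
```

```text
t24.29 v [0.1158 0.0004 0.2543] F [ 0.41 -0.68 -0.2 ] op 0.0263
(1.2482, 447)
t26.52 v [0.1889 0.0004 0.3361] F [-0.78 -1.33 -0.2 ] op 0.0263
False
t27.71 v [1.888e-01 3.000e-04 4.159e-01] F [-0.44 -0.83 -0.27] op 0.0261
(1.2471, 760)
(1.1357, 325)
```

View pics/side8.png

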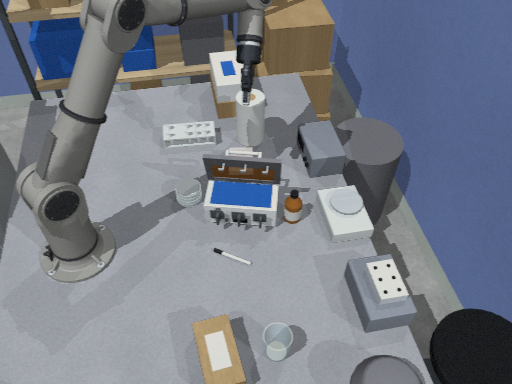

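View pics/scene8.png

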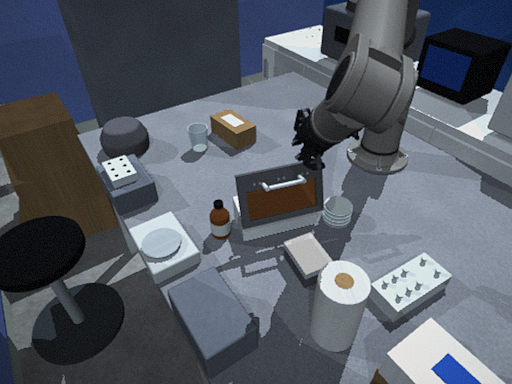

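The lid stands open by itself at 1.25 in the scene view (lid at (280,193)). The hand is clear and the bystanders haven't moved. I'll hand in.

```bash
python3 - <<'E'
from loc import *
from cell import job
job.job_done(); S()
E
```

```text
the job is handed in; nothing more can be done
the job is handed in; nothing more can be done
```

The lid is fully open and standing by itself at about 1.25 rad, and the job was handed in at about 28 s of the 64 s. `job_done` gives no verdict, so the readings below are my own.

- **Finding the catch:** I pushed the middle tab first and it was rigid, stopping about 0.7 mm past first contact. The left tab gave, so it is the catch; I did not need to try the right one.
- **Lifting and resting:** I held the catch about 14 mm aside and lifted the edge to about 0.165 rad. After I let the catch spring back, the lid rested on it at about 0.119 rad with the hand right away from the viewer.
- **Opening:** I gripped the bar and swung the lid to 1.22 rad. It moved to its stop when I let go.

**Last checks:** The scene camera read 1.247 rad after the hand withdrew, with no contact force beyond sensor noise. In the pictures, the bystanders look unmoved; I did not measure their positions again.

**Disagreement:** The side camera read 1.136 rad at the end. I believe the scene camera, because the side camera sees the underside of the open lid, 14 mm lower than the surface my angle formula assumes. That accounts for the gap of about 0.11 rad.

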